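Feel along the fired gold line

TASK

Check the fired gold line on the sample tile by feel: with the fingertips (best closed and straight down), come down on the green dot of the gold-lined tile and follow the curved line over its three black dots to the red dot, keeping the tile pressed slightly down on its springs all the way, never down to its stop and without lifting off on the way. Then lift clear; do not touch the blue-lined tile, and leave the things standing round about where they are.

Things in the scene. Friction and masses are not known exactly. Their poses are not given: they have to be found in the camera images.
- gold: fixed aluminium cradle 150x90 mm, rails 17 mm high, in which the gold-lined white porcelain tile (130x78x8 mm, top 30 mm over the bench) lies on springs. Origin: under its middle, on the bench; x the long way, towards the red dot; y across; z up. The gold line, 4 mm wide, is one sine wave: y = 18 mm x sin(pi x / 52 mm), x from -52 (green) to +52 (red).
- gold_mark0 (a point): green start dot, 13 mm across, on the gold line, at (-52, 0) mm in the cradle's x and y; the point lies on the tile's glazed top, 30 mm over the bench when up
- gold_mark1 (a point): first small black dot, 7 mm across, on the gold line, at (-26, -18) mm in the cradle's x and y; the point lies on the tile's glazed top, 30 mm over the bench when up
- gold_mark2 (a point): second (middle) black dot, 7 mm across, on the gold line, at (0, 0) mm in the cradle's x and y; the point lies on the tile's glazed top, 30 mm over the bench when up
- gold_mark3 (a point): third black dot, 7 mm across, on the gold line, at (26, 18) mm in the cradle's x and y; the point lies on the tile's glazed top, 30 mm over the bench when up
- gold_mark4 (a point): red end dot, 13 mm across, on the gold line, at (52, 0) mm in the cradle's x and y; the point lies on the tile's glazed top, 30 mm over the bench when up
- gold_tile (a joint): how far the gold-lined tile is pressed straight down on its springs: 0 = up, 0.010 m = hard on its stop; it gives at about 0.3 N and takes 0.6 N for each further mm, wherever it is pressed (6.3 N at the stop)
- blue_tile (a joint): the same for the blue-lined tile, which is to be left alone
- blue_mark2 (a point): middle of the glazed top of the other tile, alike in all but its line, which is blue (dots of the same colours); about 0.2 m from the gold-lined one; the two may lie either way round, at any yaw
- bowl: white bowl with painted flowers, 110 mm across, 56 mm high, loose; origin at the middle of its foot; bystander
- pencil: red pencil stub 104 mm long, 7 mm thick, loose on the bench; origin at its middle, underside; bystander
- pot: small white dish with ochre stains, 44 mm across, 26 mm high, loose; origin at the middle of its foot; bystander
- bottle: brown bottle with black cap, 40 mm across, 74 mm high, loose; origin at the middle of its foot; bystander

How it is judged:
By the outcome, as a careful person would: the job done as asked, in the order asked, and still so for the second after the job is handed in, with the robot touching nothing.
It also fails if it takes over 48 s, if anything falls off the work surface, if the arm or the gripper's body presses on something with over 40 N, if the wrist force passes 120 N, or if a joint passes its speed limit or range.

ROBOT

A 6-joint arm with a two-finger parallel gripper is mounted at the origin on a cart in front of the work surface, level with it; the furniture and walls round the work are solid. World frame = base frame: x ahead of the robot, y to its left, z up, the work surface at z = 0. Lengths are in m, angles in rad, forces in N, time in s.
With the tool pointing down it reaches from about 0.425 to 0.95 m from the base axis. Payload 3.5 kg.
Tool frame: the origin (TCP) lies between the finger pads; the fingertips stand 14 mm ahead of it and the grasp point (between the pads) lies 5 mm behind it; z points along the fingers, y is the direction in which the jaws open and shut (so a half turn about z gives the same grasp; the last joint's range is limited). The gripper opens to 85 mm and grips with 20 to 120 N. Pads are 22 mm wide; open, the fingers measure 114 mm over their backs; the gripper's body (76 mm by 85 mm) begins 54 mm behind the grasp point. The pads swing forward as they close: fully open they stand 13 mm farther back than shut.
Start: joints at [1.162, 0.286, 1.577, -0, 1.279, -0.15], TCP at [0.173, 0.653, 0.245] pointing down, gripper open.
Joint ranges: [-2.77, 2.77], [-0.9, 2.22], [0.21, 2.48], [-1.53, 4.67], [0.24, 2.81], [-2.84, 2.84]. Speed limits (rad/s): [2.79, 2.79, 3.14, 3.14, 3.14, 3.14].

INTERFACE

Orientations are given as a unit quaternion [x, y, z, w].
In Python, from plant import ctrl gives the robot as it stands. The module is installed in compiled form; this text tells all that it offers.
- The arm moves only by the tool servo_tool, never from a script. Its argument "increments" is text: rows parted by semicolons, each of 7 numbers parted by spaces: the turn, a rotation vector about the tool's x, y, z in rad, then the shift along the tool's x, y, z in cm, then the finger opening in cm, from 0 to 8.54. In form: ax ay az dx dy dz claw; .... A call has 1 to 10 rows; each row is the pose to reach, as a shift and turn from the pose commanded when the call began, along the tool's axes at that moment; what a row does not reach only later rows make up. A row lasts 1/12 s, in which the tool goes at most 41.7 mm and 7.16 degrees, less where a joint would pass 70% of its speed; a pose out of reach is approached as far as the arm can. A call with a gripper value outside its range is refused whole. The fingers move at their own pace and stop on an object; "grip_force" is the grip in N (left out, the last holds). Time passes only in rows, so rows that repeat a pose let the fingers close. It gives the time, the measured TCP pose, the force and the opening at its end, in the units of the state.
- ctrl.get_state(): the state, without advancing time (a new reading comes with each control period).
- ctrl.read_camera(name): name is "side" or "top"; returns (picture, depth): 480x640x3 uint8, red, green, blue; 480x640 float32, m along the optical axis (not along the pixel's ray), 0 where there is no reading.
- ctrl.camera_info(name): a dict with "camera_matrix" (3x3 intrinsics, pixels), "world_to_cam" (4x4, takes a point from world to camera coordinates). Camera axes: x right, y down, z forward; pixel columns grow to the right and rows downward; lengths in m; the calibration is good to about 2 mm. A picture is of the moment at which its call begins. camera_info takes no time and is no camera call.
- ctrl.sign_off(): hands the job in, once; it reports no verdict.
The state is a dict: "time": time; "qpos": joint angles; "dq": joint speeds; "joint_efforts": joint torques, N m; "eef_pos": TCP position; "tcp_rot": TCP orientation; "contact_force": force on the tool from outside, world axes, zero at the start; "wrist_torque": the same for the moment, N m; "opening": opening from 0.0 (shut) to 1.0 (fully open).
Only numpy, scipy, OpenCV 4.12 (cv2) and the standard library are available. Lean on these libraries where they do the work, as an engineer would, in place of code of your own. Each camera call takes 0.05 s, during which the arm holds its last target.

## Working session

There is one attempt and no reset: what is moved stays moved. The work goes in short steps, Python scripts to look and compute and a tool call to move; the robot and the scene stay as the last step left them, time stands still between calls to the robot, and variables do not carry over. Pictures are saved under pics/ and viewed, and the job is handed in when it is done.

Besides the shell and the picture viewer there is one more tool, called after "Emit:" in YAML: its name, and indented under it one key for each argument. servo_tool: Moves the arm, as the interface text tells. Its arguments: {"type":"object","properties":{"increments":{"type":"string"},"grip_force":{"type":"number"}},"required":["increments"]}

```bash
mkdir -p pics; python3 - <<'E'
from plant import ctrl
import cv2,numpy as np
print(ctrl.get_state())
for n in("top","side"):
    p,d=ctrl.read_camera(n); np.savez(f"pics/{n}0.npz",p=p,d=d); cv2.imwrite(f"pics/{n}0.png",p[:,:,::-1]); print(ctrl.camera_info(n))
E
```

```text
{'time': 0.0, 'qpos': array([ 1.16202681e+00,  2.87185421e-01,  1.57818107e+00,  1.52976590e-05,
        1.27858843e+00, -1.49998767e-01]), 'dq': array([-0.00048079,  0.00019066, -0.0005688 ,  0.00066998,  0.00057998,
        0.00119245]), 'joint_efforts': array([ 1.47498686e-03, -4.05982411e+01, -2.92624766e+01, -3.39497467e-05,
        5.98706290e-03,  7.56525338e-06]), 'eef_pos': array([0.17244424, 0.65195674, 0.24393176]), 'tcp_rot': array([ 1.29026785e-01,  9.91640405e-01, -1.13331669e-03, -3.32751926e-04]), 'contact_force': array([-0.68009844, -0.00599567, -0.30084087]), 'wrist_torque': array([-0.01562071,  0.03527782,  0.02660697]), 'opening': 0.9991385047849194}
{'camera_matrix': array([[496.42612525,   0.        , 323.834018  ],
       [  0.        , 496.42612525, 242.83254605],
       [  0.        ,   0.        ,   1.        ]]), 'world_to_cam': array([[ 0.00766483, -0.99983539, -0.01644535, -0.07037742],
       [-0.99624732, -0.00621739, -0.08632858,  0.55420343],
       [ 0.08621212,  0.01704533, -0.99613098,  1.06532598],
       [ 0.        ,  0.        ,  0.        ,  1.        ]])}
{'camera_matrix': array([[520.16837114,   0.        , 315.04330969],
       [  0.        , 520.16837114, 237.8890199 ],
       [  0.        ,   0.        ,   1.        ]]), 'world_to_cam': array([[ 0.04098076, -0.99907437, -0.01307626, -0.07627216],
       [-0.85989964, -0.02860135, -0.50966123,  0.48890277],
       [ 0.50881547,  0.03213058, -0.86027579,  0.64879548],
       [ 0.        ,  0.        ,  0.        ,  1.        ]])}
```

View pics/top0.png

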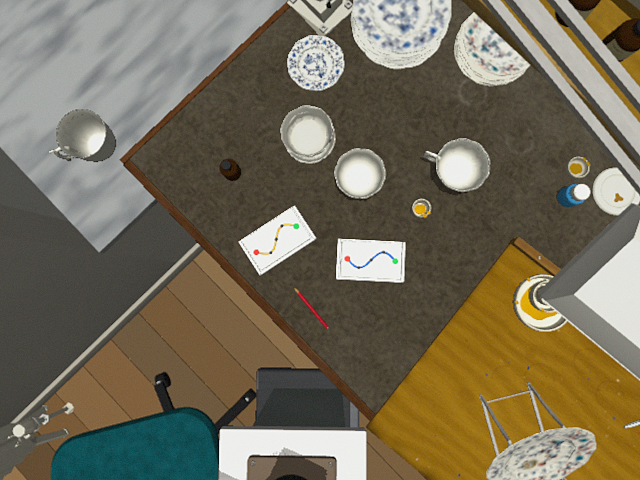

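View pics/side0.png

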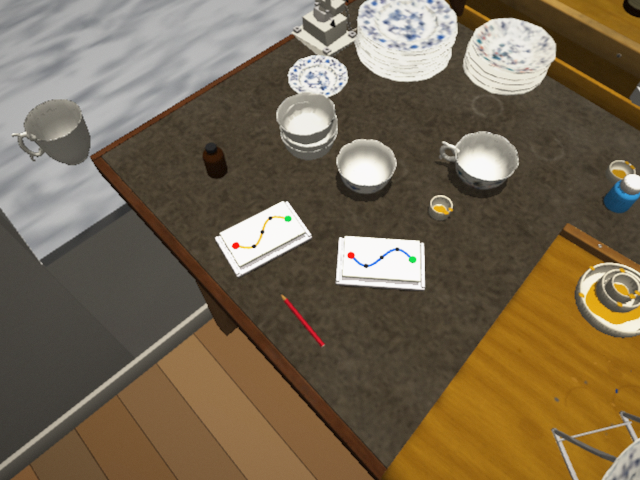

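The gold tile is at about (277,240) in top: green dot (296,226), red dot (256,252). The blue tile is at about (371,261). I'll measure the dots in both views.

```bash
cat > h.py <<'E'
import numpy as np,cv2
from plant import ctrl
def ray(n,uv,z):
    i=ctrl.camera_info(n);K=i["camera_matrix"];T=i["world_to_cam"]
    R=T[:3,:3];c=-R.T@T[:3,3];d=R.T@np.linalg.inv(K)@[uv[0],uv[1],1]
    return c+d*(z-c[2])/d[2]
E
python3 - <<'E'
from h import *
L=np.array([[-52,0],[-26,-18],[0,0],[26,18],[52,0]])/1000.
def pro(n,P):
    i=ctrl.camera_info(n);q=i["world_to_cam"][:3,:3]@P+i["world_to_cam"][:3,3];q=i["camera_matrix"]@q;return q[:2]/q[2]
win={"top":(235,205,320,278),"side":(212,198,315,275)}
allP=[]
for n in("top","side"):
    p=np.load(f"pics/{n}0.npz")["p"];x0,y0,x1,y1=win[n]
    w=p[y0:y1,x0:x1].astype(int);r,g,b=w[...,0],w[...,1],w[...,2]
    def cen(m,wt=None,big=1):
        k,lab,st,ce=cv2.connectedComponentsWithStats(m.astype(np.uint8))
        return [(st[j,4],ce[j]+[x0,y0]) for j in range(1,k) if st[j,4]>=big]
    white=((r>170)&(g>170)&(b>170)).astype(np.uint8)
    cs,_=cv2.findContours(white,cv2.RETR_EXTERNAL,cv2.CHAIN_APPROX_NONE)
    tile=max(cs,key=cv2.contourArea);m=np.zeros_like(white);cv2.drawContours(m,[tile],-1,1,-1)
    m=cv2.erode(m,np.ones((5,5)))>0
    R=cen(m&(r>150)&(g<90)&(b<90),big=8);G=cen(m&(g>120)&(r<90),big=8);K=cen(m&(r<110)&(g<90)&(b<90),big=3)
    print(n,R,G,K)
    pts=[G[0][1]]+sorted([k[1] for k in K],key=lambda c:np.linalg.norm(c-G[0][1]))+[R[0][1]]
    if len(pts)!=5: continue
    P=np.array([ray(n,c,.03)[:2] for c in pts])
    # rigid fit
    a=L-L.mean(0);bb=P-P.mean(0);th=np.arctan2((a[:,0]*bb[:,1]-a[:,1]*bb[:,0]).sum(),(a*bb).sum())
    Rm=np.array([[np.cos(th),-np.sin(th)],[np.sin(th),np.cos(th)]])
    print(P.round(4),"centre",P.mean(0),"yaw",th,np.degrees(th),"res mm",((P-P.mean(0)-a@Rm.T)*1e3).round(1))
for n in("top","side"):
    p=np.load(f"pics/{n}0.npz")["p"];x0,y0,x1,y1=win[n]
    cv2.imwrite(f"pics/{n}_c.png",cv2.resize(p[y0:y1,x0:x1,::-1],None,fx=6,fy=6,interpolation=0))
for nm,uv in dict(bottle=(230,169),pencil1=(297,291),pencil2=(327,327),bowl=(360,174),blue=(371,261),pot=(422,208)).items(): print(nm,ray("top",uv,0.03).round(3))
E
```

```text
top [(np.int32(18), array([255.72222222, 251.88888889]))] [(np.int32(21), array([296., 226.]))] [(np.int32(4), array([281.5, 225.5])), (np.int32(4), array([275.75, 239.  ])), (np.int32(4), array([270.5, 252.5]))]
[[ 0.5907 -0.0054]
 [ 0.5916  0.0264]
 [ 0.5619  0.0385]
 [ 0.5322  0.0495]
 [ 0.5334  0.0818]] centre [0.5619505  0.03813752] yaw 2.1556808702053414 123.51141583985468 res mm [[ 0.  -0.2]
 [ 0.3 -0. ]
 [-0.1  0.4]
 [-0.4 -0.4]
 [ 0.1  0.3]]
side [(np.int32(29), array([235.27586207, 245.20689655]))] [(np.int32(25), array([287.4 , 218.24]))] [(np.int32(6), array([270. , 217.5])), (np.int32(7), array([262.        , 231.71428571])), (np.int32(8), array([253.5, 246. ]))]
[[ 0.5915 -0.0033]
 [ 0.592   0.0277]
 [ 0.562   0.0392]
 [ 0.5328  0.0512]
 [ 0.5333  0.0828]] centre [0.56234195 0.03952919] yaw 2.16273608022583 123.91564959760709 res mm [[ 0.1  0.3]
 [ 0.2 -0.3]
 [-0.3 -0.3]
 [-0.1  0.1]
 [ 0.   0.1]]
bottle [0.717 0.143 0.03 ]
pencil1 [ 0.449 -0.009  0.03 ]
pencil2 [ 0.373 -0.075  0.03 ]
bowl [ 0.707 -0.145  0.03 ]
blue [ 0.515 -0.169  0.03 ]
pot [ 0.632 -0.281  0.03 ]
```

```bash
python3 - <<'E'
from h import *
T=ctrl.get_state();print(T['eef_pos'],T['tcp_rot'])
E
```

```text
[0.17248808 0.65200398 0.24406297] [ 1.29030329e-01  9.91640067e-01 -1.03095309e-03 -2.97354857e-04]
```

Emit:
servo_tool:
  increments: "0 0 -0.026 -0.7 -0.65 0 0; 0 0 -0.052 -2.2 -2 0 0; 0 0 -0.078 -4.2 -3.9 0 0; 0 0 -0.104 -6.3 -5.8 0 0; 0 0 -0.13 -8.4 -7.7 0 0; 0 0 -0.156 -10.5 -9.7 0 0; 0 0 -0.182 -12.6 -11.6 0 0; 0 0 -0.208 -14.7 -13.5 0 0; 0 0 -0.234 -16.8 -15.4 0 0; 0 0 -0.259 -18.9 -17.4 0 0"
  grip_force: 20

```text
time: 0.93
eef_pos: [0.3112, 0.4346, 0.2448]
tcp_rot: [-0.001, 1.0, -0.0, -0.0]
contact_force: [0.5, -0.8, 0.1]
opening: -0.001
```

Emit:
servo_tool:
  increments: "0 0 0 -1.4 -2.2 0 0; 0 0 0 -2.8 -4.4 0 0; 0 0 0 -4.2 -6.6 0 0; 0 0 0 -5.6 -8.8 0 0; 0 0 0 -7 -11 0 0; 0 0 0 -8.4 -13.2 0 0; 0 0 0 -9.8 -15.4 0 0; 0 0 0 -11.2 -17.6 0 0; 0 0 0 -12.6 -19.8 0 0; 0 0 0 -14 -22 0 0"

```text
time: 1.77
eef_pos: [0.4511, 0.2147, 0.2449]
tcp_rot: [-0.0, 1.0, -0.0, -0.0]
contact_force: [1.0, -0.4, -0.1]
opening: 0.001
```

Emit:
servo_tool:
  increments: "0 0 0 -1.4 -2.2 1 0; 0 0 0 -2.8 -4.4 2 0; 0 0 0 -4.2 -6.6 3.5 0; 0 0 0 -5.6 -8.8 5 0; 0 0 0 -7 -11 6.5 0; 0 0 0 -8.4 -13.2 8 0; 0 0 0 -9.8 -15.4 9.5 0; 0 0 0 -11.2 -17.6 11 0; 0 0 0 -12.6 -19.8 12 0; 0 0 0 -13.5 -21.3 12.6 0"

```text
time: 2.6
eef_pos: [0.5858, 0.0012, 0.1171]
tcp_rot: [0.001, 1.0, 0.0, -0.001]
contact_force: [-0.1, 0.2, 0.4]
opening: 0.003
```

Emit:
servo_tool:
  increments: "0 0 0 -0.2 -0.3 0.2 0; 0 0 0 -0.2 -0.3 0.3 0; 0 0 0 -0.2 -0.3 0.3 0; 0 0 0 -0.2 -0.3 0.3 0"

```text
time: 2.93
eef_pos: [0.5875, 0.001, 0.1166]
tcp_rot: [-0.001, 1.0, 0.0, -0.0]
contact_force: [0.8, 0.4, 0.0]
opening: 0.001
```

```bash
python3 - <<'E'
from h import *
s=ctrl.get_state();print(s['time'],s['eef_pos'],s['tcp_rot'],s['contact_force'])
tip=s['eef_pos']-[0,0,.014]
for n in("top","side"):
    p,d=ctrl.read_camera(n); np.savez(f"pics/{n}1.npz",p=p,d=d)
    i=ctrl.camera_info(n);q=i["world_to_cam"][:3,:3]@tip+i["world_to_cam"][:3,3];q=i["camera_matrix"]@q;u,v=q[:2]/q[2]
    print(n,u,v)
    x0,y0=int(u)-65,int(v)-50
    im=cv2.resize(p[y0:y0+100,x0:x0+130,::-1],None,fx=6,fy=6,interpolation=cv2.INTER_NEAREST)
    cv2.drawMarker(im,(int((u-x0+.5)*6),int((v-y0+.5)*6)),(255,0,255),cv2.MARKER_CROSS,14,1)
    cv2.imwrite(f"pics/{n}1.png",im);print(x0,y0)
E
```

```text
2.9333 [0.58753664 0.0010422  0.11663406] [-6.09684183e-04  9.99999804e-01  1.42582953e-04 -1.35363502e-06] [0.79552645 0.3851443  0.04848573]
top 290.2394788912325 223.24741192610307
225 173
side 282.0122622051634 196.3363483780264
217 146
```

View pics/top1.png

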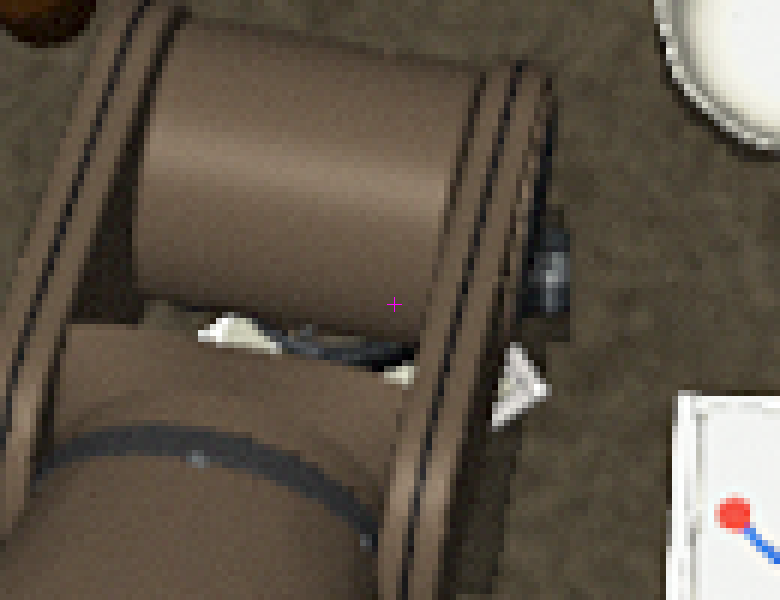

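View pics/side1.png

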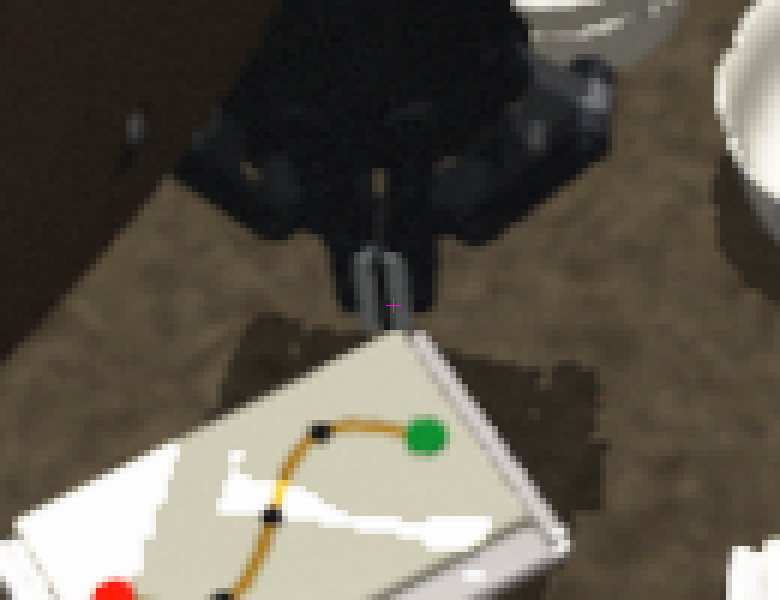

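```bash
python3 - <<'E'
from h import *
for k in range(4):
    s=ctrl.get_state();print(s['time'],s['eef_pos'],s['contact_force'],s['dq'].round(4))
    ctrl.read_camera("top")
E
```

```text
3.0333 [0.58776506 0.00109022 0.11695755] [ 0.29957935  0.01825365 -0.33078786] [-0.0015 -0.0004 -0.0042 -0.0013 -0.0016 -0.002 ]
3.0833 [0.58784799 0.00097915 0.11700368] [-0.39035229 -0.00917429 -0.57760819] [-0.0025  0.0007 -0.0025 -0.002  -0.0001 -0.0014]
3.1333 [0.58788092 0.00087713 0.11693821] [ 0.32977981 -0.21880738  0.18033763] [-0.0058  0.0053 -0.0032 -0.0004 -0.0007  0.0011]
3.1833 [0.58793607 0.00071661 0.11688743] [-0.59204752  0.62060078 -0.39732641] [-0.0033  0.0046 -0.0014 -0.0004 -0.0007 -0.001 ]
```

Emit:
servo_tool:
  increments: "0 0 0 -0.05 -0.1 1 0; 0 0 0 -0.1 -0.2 2 0; 0 0 0 -0.2 -0.3 3.2 0; 0 0 0 -0.25 -0.4 4.4 0; 0 0 0 -0.25 -0.4 5.4 0; 0 0 0 -0.25 -0.4 6 0; 0 0 0 -0.25 -0.4 6 0; 0 0 0 -0.25 -0.4 6 0; 0 0 0 -0.25 -0.4 6 0; 0 0 0 -0.25 -0.4 6 0"

```text
time: 4.07
eef_pos: [0.5911, -0.0041, 0.0572]
tcp_rot: [-0.0, 1.0, -0.0, 0.001]
contact_force: [-0.2, -0.1, 0.1]
opening: 0.0
```

```bash
python3 - <<'E'
from h import *
p,d=ctrl.read_camera("side"); p,d=ctrl.read_camera("side")
s=ctrl.get_state();print(s['time'],s['eef_pos'],s['tcp_rot'],s['contact_force'])
n="side";i=ctrl.camera_info(n)
def pr(P):
    q=i["camera_matrix"]@(i["world_to_cam"][:3,:3]@P+i["world_to_cam"][:3,3]);return q[:2]/q[2]
tip=s['eef_pos']-[0,0,.014];u,v=pr(tip);x0,y0=int(u)-50,int(v)-40
im=cv2.resize(p[y0:y0+75,x0:x0+100,::-1],None,fx=8,fy=8,interpolation=cv2.INTER_NEAREST)
for o in([0,0,0],[-.011,0,0],[.011,0,0],[0,0,-.01]):
    u,v=pr(tip+o);cv2.drawMarker(im,(int((u-x0+.5)*8),int((v-y0+.5)*8)),(255,0,255),cv2.MARKER_CROSS,14,1);print(u,v)
cv2.imwrite(f"pics/side2.png",im);print(x0,y0)
E
```

```text
4.1667 [ 0.59104728 -0.00406828  0.05718105] [-1.32116134e-04  9.99999671e-01 -1.48815509e-04  7.86980762e-04] [0.09247369 0.96462656 0.37533808]
287.35953924884166 214.37959023023993
286.93001373353866 219.66124788405088
287.783826334235 209.16234689511316
287.6920299397163 217.4781734571122
237 174
```

View pics/side2.png

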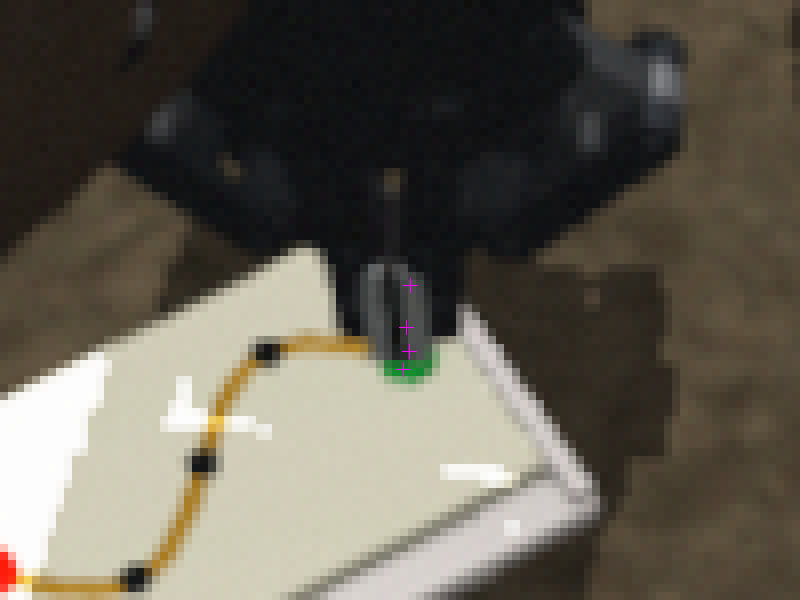

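Emit:
servo_tool:
  increments: "0 0 0 0 -0.05 0.3 0; 0 0 0 0 -0.08 0.6 0; 0 0 0 0 -0.08 0.9 0; 0 0 0 0 -0.08 1.2 0; 0 0 0 0 -0.08 1.4 0; 0 0 0 0 -0.08 1.5 0; 0 0 0 0 -0.08 1.6 0; 0 0 0 0 -0.08 1.6 0; 0 0 0 0 -0.08 1.6 0; 0 0 0 0 -0.08 1.6 0"

```text
time: 5.0
eef_pos: [0.5903, -0.0048, 0.0405]
tcp_rot: [-0.0, 1.0, -0.0, -0.0]
contact_force: [-0.5, -0.4, 2.2]
opening: -0.003
```

```bash
cat > r.py <<'E'
from h import *
s=ctrl.get_state();F=[];Z=[]
for k in range(6):
    ctrl.read_camera("top");s=ctrl.get_state();F.append(s['contact_force']);Z.append(s['eef_pos'])
F=np.mean(F,0);e=np.mean(Z,0);c=np.array([.562,.0385]);t=2.159
R=np.array([[np.cos(t),-np.sin(t)],[np.sin(t),np.cos(t)]])
print(s['time'],e.round(4),'F',F.round(2),'local mm',((e[:2]-c)@R*1e3).round(1),s['tcp_rot'].round(4))
for X in(-52,-39,-26,-13,0,13,26,39,52):
    w=c+R@[X/1e3,.018*np.sin(np.pi*X/52)];print(X,w.round(4),'shift cm x,y',(-(w[0]-e[0])*100).round(2),((w[1]-e[1])*100).round(2))
E
python3 r.py
```

```text
5.3 [ 0.5903 -0.0048  0.0404] F [-1.91  0.14  2.37] local mm [-51.7   0.4] [-1.e-04  1.e+00 -0.e+00 -1.e-04]
-52 [ 0.5909 -0.0048] shift cm x,y -0.05 0.0
-39 [0.5942 0.0131] shift cm x,y -0.39 1.79
-26 [0.5914 0.0269] shift cm x,y -0.11 3.17
-13 [0.5798 0.0347] shift cm x,y 1.05 3.95
0 [0.562  0.0385] shift cm x,y 2.83 4.33
13 [0.5442 0.0423] shift cm x,y 4.62 4.7
26 [0.5326 0.0501] shift cm x,y 5.77 5.49
39 [0.5298 0.0639] shift cm x,y 6.06 6.87
52 [0.5331 0.0818] shift cm x,y 5.72 8.66
```

```bash
cat > seg.py <<'E'
from h import *
import sys
a,b=float(sys.argv[1]),float(sys.argv[2])
s=ctrl.get_state();e=s['eef_pos'];c=np.array([.562,.0385]);t=2.159
R=np.array([[np.cos(t),-np.sin(t)],[np.sin(t),np.cos(t)]])
l=(e[:2]-c)@R*1e3
print(s['time'],e.round(4),'F',s['contact_force'].round(1),'local',l.round(1),'line y there',(18*np.sin(np.pi*l[0]/52)).round(1))
for X in np.linspace(a,b,11)[1:]:
    w=c+R@[X/1e3,.018*np.sin(np.pi*X/52)];print(round(X,1),(-(w[0]-e[0])*100).round(2),((w[1]-e[1])*100).round(2))
E
python3 seg.py -52 -39
```

```text
5.3 [ 0.5904 -0.0048  0.0404] F [-2.  -0.6  1.7] local [-51.8   0.4] line y there -0.3
-50.7 -0.09 0.19
-49.4 -0.14 0.38
-48.1 -0.18 0.56
-46.8 -0.22 0.75
-45.5 -0.26 0.93
-44.2 -0.3 1.11
-42.9 -0.33 1.28
-41.6 -0.35 1.46
-40.3 -0.37 1.63
-39.0 -0.39 1.79
```

Emit:
servo_tool:
  increments: "0 0 0 -0.07 0.19 0 0; 0 0 0 -0.12 0.38 0 0; 0 0 0 -0.16 0.56 0 0; 0 0 0 -0.2 0.75 0 0; 0 0 0 -0.24 0.93 0 0; 0 0 0 -0.28 1.11 0 0; 0 0 0 -0.31 1.28 0 0; 0 0 0 -0.33 1.46 0 0; 0 0 0 -0.35 1.63 0 0; 0 0 0 -0.37 1.79 0 0"

```text
time: 6.13
eef_pos: [0.5943, 0.0132, 0.0404]
tcp_rot: [-0.0, 1.0, -0.0, 0.0]
contact_force: [-0.2, -1.6, 1.8]
opening: -0.0
```

```bash
python3 seg.py -39 -26
```

```text
6.1333 [0.5943 0.0132 0.0404] F [-0.2 -1.6  1.8] local [-38.9 -12.8] line y there -12.8
-37.7 -0.0 0.15
-36.4 -0.01 0.31
-35.1 0.0 0.46
-33.8 0.02 0.61
-32.5 0.04 0.75
-31.2 0.07 0.88
-29.9 0.11 1.01
-28.6 0.16 1.13
-27.3 0.22 1.25
-26.0 0.29 1.36
```

Tracking is exact, so I'll continue.

Emit:
servo_tool:
  increments: "0 0 0 0 0.15 0 0; 0 0 0 -0.01 0.31 0 0; 0 0 0 0 0.46 0 0; 0 0 0 0.02 0.61 0 0; 0 0 0 0.04 0.75 0 0; 0 0 0 0.07 0.88 0 0; 0 0 0 0.11 1.01 0 0; 0 0 0 0.16 1.13 0 0; 0 0 0 0.22 1.25 0 0; 0 0 0 0.29 1.36 0 0"

```text
time: 6.97
eef_pos: [0.5914, 0.0268, 0.0404]
tcp_rot: [-0.0, 1.0, 0.0, 0.0]
contact_force: [1.2, -1.0, 3.0]
opening: 0.003
```

```bash
python3 seg.py -26 -13
```

```text
6.9667 [0.5914 0.0268 0.0404] F [ 1.2 -1.   3. ] local [-26. -18.] line y there -18.0
-24.7 0.08 0.11
-23.4 0.17 0.21
-22.1 0.26 0.3
-20.8 0.36 0.39
-19.5 0.48 0.47
-18.2 0.6 0.54
-16.9 0.73 0.61
-15.6 0.87 0.68
-14.3 1.01 0.74
-13.0 1.16 0.79
```

Emit:
servo_tool:
  increments: "0 0 0 0.08 0.11 0 0; 0 0 0 0.17 0.21 0 0; 0 0 0 0.26 0.3 0 0; 0 0 0 0.36 0.39 0 0; 0 0 0 0.48 0.47 0 0; 0 0 0 0.6 0.54 0 0; 0 0 0 0.73 0.61 0 0; 0 0 0 0.87 0.68 0 0; 0 0 0 1.01 0.74 0 0; 0 0 0 1.16 0.79 0 0"

```text
time: 7.8
eef_pos: [0.5796, 0.0347, 0.0404]
tcp_rot: [-0.0, 1.0, 0.0, 0.0]
contact_force: [1.9, 0.1, 2.6]
opening: 0.001
```

```bash
python3 seg.py -13 0
```

```text
7.8 [0.5796 0.0347 0.0404] F [1.9 0.1 2.6] local [-12.9 -12.6] line y there -12.7
-11.7 0.14 0.05
-10.4 0.31 0.1
-9.1 0.48 0.14
-7.8 0.65 0.18
-6.5 0.83 0.22
-5.2 1.01 0.25
-3.9 1.2 0.29
-2.6 1.38 0.32
-1.3 1.57 0.35
0.0 1.76 0.38
```

Emit:
servo_tool:
  increments: "0 0 0 0.14 0.05 0 0; 0 0 0 0.31 0.1 0 0; 0 0 0 0.48 0.14 0 0; 0 0 0 0.65 0.18 0 0; 0 0 0 0.83 0.22 0 0; 0 0 0 1.01 0.25 0 0; 0 0 0 1.2 0.29 0 0; 0 0 0 1.38 0.32 0 0; 0 0 0 1.57 0.35 0 0; 0 0 0 1.76 0.38 0 0"

```text
time: 8.63
eef_pos: [0.5619, 0.0384, 0.0404]
tcp_rot: [-0.0, 1.0, 0.0, 0.0]
contact_force: [1.9, -0.3, 2.5]
opening: -0.002
```

```bash
python3 seg.py 0 13; python3 - <<'E'
from h import *
p,d=ctrl.read_camera("side");s=ctrl.get_state()
i=ctrl.camera_info("side")
def pr(P):
    q=i["camera_matrix"]@(i["world_to_cam"][:3,:3]@P+i["world_to_cam"][:3,3]);return q[:2]/q[2]
tip=s['eef_pos']-[0,0,.014];u,v=pr(tip);x0,y0=int(u)-60,int(v)-40
cv2.imwrite("pics/side3.png",cv2.resize(p[y0:y0+75,x0:x0+100,::-1],None,fx=8,fy=8,interpolation=0))
E
```

```text
8.6333 [0.5619 0.0384 0.0404] F [ 1.9 -0.3  2.5] local [0.  0.1] line y there 0.0
1.3 0.18 0.04
2.6 0.37 0.07
3.9 0.56 0.1
5.2 0.74 0.13
6.5 0.92 0.16
7.8 1.1 0.2
9.1 1.28 0.24
10.4 1.45 0.28
11.7 1.61 0.33
13.0 1.77 0.38
```

View pics/side3.png

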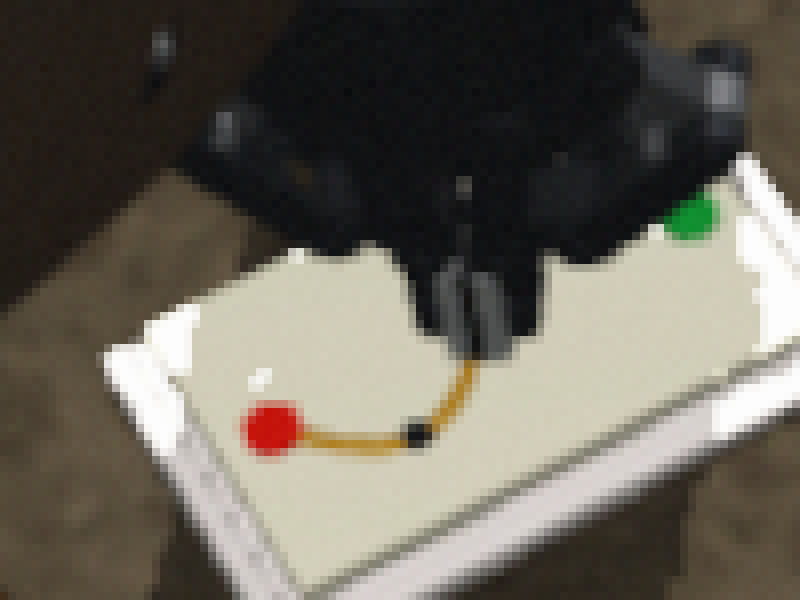

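The view shows the line leaving the tips right under their middle, at about (472,360) in the crop. The third black dot is at (417,434) and red is at (272,430). I'll continue.

Emit:
servo_tool:
  increments: "0 0 0 0.18 0.04 0 0; 0 0 0 0.37 0.07 0 0; 0 0 0 0.56 0.1 0 0; 0 0 0 0.74 0.13 0 0; 0 0 0 0.92 0.16 0 0; 0 0 0 1.1 0.2 0 0; 0 0 0 1.28 0.24 0 0; 0 0 0 1.45 0.28 0 0; 0 0 0 1.61 0.33 0 0; 0 0 0 1.77 0.38 0 0"

```text
time: 9.52
eef_pos: [0.5442, 0.0422, 0.0403]
tcp_rot: [-0.0, 1.0, -0.0, -0.0]
contact_force: [1.8, -1.1, 1.8]
opening: 0.002
```

```bash
python3 seg.py 13 26
```

```text
9.5167 [0.5442 0.0422 0.0403] F [ 1.8 -1.1  1.8] local [12.9 12.8] line y there 12.7
14.3 0.15 0.06
15.6 0.3 0.12
16.9 0.44 0.19
18.2 0.56 0.26
19.5 0.69 0.33
20.8 0.8 0.41
22.1 0.9 0.5
23.4 1.0 0.59
24.7 1.08 0.69
26.0 1.16 0.8
```

Emit:
servo_tool:
  increments: "0 0 0 0.15 0.06 0 0; 0 0 0 0.3 0.12 0 0; 0 0 0 0.44 0.19 0 0; 0 0 0 0.56 0.26 0 0; 0 0 0 0.69 0.33 0 0; 0 0 0 0.8 0.41 0 0; 0 0 0 0.9 0.5 0 0; 0 0 0 1 0.59 0 0; 0 0 0 1.08 0.69 0 0; 0 0 0 1.16 0.8 0 0"

```text
time: 10.35
eef_pos: [0.5325, 0.0502, 0.0402]
tcp_rot: [-0.0, 1.0, -0.0, -0.0]
contact_force: [1.5, -1.2, 2.8]
opening: -0.001
```

```bash
python3 seg.py 26 39
```

```text
10.35 [0.5325 0.0502 0.0402] F [ 1.5 -1.2  2.8] local [26.1 18.1] line y there 18.0
27.3 0.05 0.1
28.6 0.11 0.22
29.9 0.16 0.34
31.2 0.2 0.47
32.5 0.23 0.61
33.8 0.26 0.75
35.1 0.27 0.9
36.4 0.28 1.05
37.7 0.28 1.21
39.0 0.27 1.37
```

Emit:
servo_tool:
  increments: "0 0 0 0.05 0.1 0 0; 0 0 0 0.11 0.22 0 0; 0 0 0 0.16 0.34 0 0; 0 0 0 0.2 0.47 0 0; 0 0 0 0.23 0.61 0 0; 0 0 0 0.26 0.75 0 0; 0 0 0 0.27 0.9 0 0; 0 0 0 0.28 1.05 0 0; 0 0 0 0.28 1.21 0 0; 0 0 0 0.27 1.37 0 0"

```text
time: 11.18
eef_pos: [0.5299, 0.0641, 0.0402]
tcp_rot: [-0.0, 1.0, 0.0, -0.0]
contact_force: [-1.3, -1.4, 3.6]
opening: -0.001
```

```bash
python3 seg.py 39 52
```

```text
11.1833 [0.5299 0.0641 0.0402] F [-1.3 -1.4  3.6] local [39.1 12.6] line y there 12.6
40.3 -0.01 0.15
41.6 -0.03 0.32
42.9 -0.05 0.49
44.2 -0.08 0.67
45.5 -0.12 0.85
46.8 -0.15 1.03
48.1 -0.2 1.21
49.4 -0.24 1.4
50.7 -0.28 1.58
52.0 -0.33 1.77
```

Emit:
servo_tool:
  increments: "0 0 0 -0.01 0.15 0 0; 0 0 0 -0.03 0.32 0 0; 0 0 0 -0.05 0.49 0 0; 0 0 0 -0.08 0.67 0 0; 0 0 0 -0.12 0.85 0 0; 0 0 0 -0.15 1.03 0 0; 0 0 0 -0.2 1.21 0 0; 0 0 0 -0.24 1.4 0 0; 0 0 0 -0.28 1.58 0 0; 0 0 0 -0.33 1.77 0 0"

```text
time: 12.02
eef_pos: [0.5333, 0.0818, 0.0403]
tcp_rot: [-0.0, 1.0, -0.0, -0.0]
contact_force: [-0.7, -2.0, 1.4]
opening: -0.002
```

```bash
python3 seg.py 39 52|head -1;python3 r.py|head -1
```

```text
12.0167 [0.5333 0.0818 0.0403] F [-0.7 -2.   1.4] local [51.9 -0.2] line y there 0.1
12.3167 [0.5334 0.082  0.0403] F [-0.16  0.26  2.72] local mm [52.1 -0.4] [1.e-04 1.e+00 4.e-04 1.e-04]
```

The tips are on the red dot and still pressing at 2.7 N. Next I'll lift straight up.

Emit:
servo_tool:
  increments: "0 0 0 0 0 -0.4 0; 0 0 0 0 0 -1 0; 0 0 0 0 0 -2 0; 0 0 0 0 0 -3.5 0; 0 0 0 0 0 -5.5 0; 0 0 0 0 0 -7.5 0; 0 0 0 0 0 -9.5 0; 0 0 0 0 0 -11 0; 0 0 0 0 0 -12 0; 0 0 0 0 0 -12 0"

```text
time: 13.15
eef_pos: [0.5349, 0.0816, 0.1636]
tcp_rot: [-0.0, 1.0, -0.0, 0.003]
contact_force: [0.8, 0.4, 0.1]
opening: 0.003
```

Emit:
servo_tool:
  increments: "0 0 0 0 0 0 0; 0 0 0 0 0 0 0; 0 0 0 0 0 0 0; 0 0 0 0 0 0 0"

```text
time: 13.48
eef_pos: [0.5325, 0.0816, 0.1589]
tcp_rot: [-0.0, 1.0, 0.0, -0.001]
contact_force: [-0.2, -0.4, -0.8]
opening: -0.001
```

```bash
python3 - <<'E'
from h import *
p,d=ctrl.read_camera("side");cv2.imwrite("pics/side4.png",p[:,:,::-1]);s=ctrl.get_state();print(s['time'],s['eef_pos'],s['contact_force'],abs(s['dq']).max())
E
```

```text
13.5333 [0.53272063 0.08157766 0.15913731] [ 0.28162466 -0.12937509  0.09145537] 0.005970299549142016
```

View pics/side4.png

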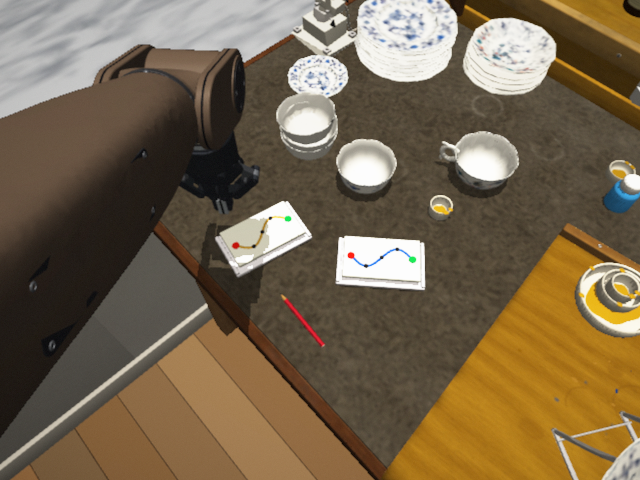

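The gripper is clear, with its tips around (225,205). The gold tile is up again, and the bowl (366,166), pot (441,207), pencil (303,320) and blue tile (381,262) look unmoved. The bottle is hidden behind the wrist, but the tool never came near it.

```bash
python3 -c "
from plant import ctrl
print(ctrl.sign_off())"
```

```text
the job is handed in; nothing more can be done
None
```

I traced the gold line from the green dot over the three black dots to the red dot with closed, vertical fingertips. I then lifted clear and handed the job in at about 13.5 s of the 48 s allowed.

- **Path:** Wherever I checked, the measured position was within about 0.5 mm of the line I had located. The two cameras placed the tile about 1.4 mm apart in y. I settled that by comparing the fingertips with the pictures. Mid-line, the side view showed the line leaving right under the tips.
- **Press:** The tool height put the tile about 3.6–3.8 mm down all the way. The averaged force was 2.4 N at the green dot and 2.7 N at the red dot. Single readings during the trace ran from 1.4 to 3.6 N, with sensor noise of up to about 1 N, so the tile stayed well short of its stop and the fingertips stayed in contact.
- **Last checks:** Contact force was back to about zero after lifting. In the last picture the gold tile is up, and the blue tile, bowl, pot and pencil look unmoved.
- **Not checked:** The bottle was hidden behind the wrist in the last picture. I did not confirm it by sight, but the tool's path stayed well away from it.

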